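# Right the leaning amber jar and take off its tight cap

## Robot

A 6-joint arm with a two-finger parallel gripper is mounted at the origin on the work surface. World frame = base frame: x ahead of the robot, y to its left, z up, the work surface at z = 0. Lengths are in m, angles in rad, forces in N, time in s.
With the tool pointing down it reaches from about 0.275 to 0.875 m from the base axis. Payload 12.5 kg.
Tool frame: the origin (TCP) lies midway between the tips of the shut fingers; the grasp point (between the pads) lies manip.hold_point_z behind it (manip.hold_point_z is the distance from the TCP to the grasp point, in m); z points along the fingers, y is the direction in which the jaws open and shut (so a half turn about z gives the same grasp; the last joint's range is limited). The gripper opens to 85 mm and grips with 20 to 120 N. Pads are 22 mm wide; open, the fingers measure 114 mm over their backs; the gripper's body (76 mm by 85 mm) begins 54 mm behind the grasp point. The pads swing forward as they close: fully open they stand 13 mm farther back than shut.
Start: joints at [-1.415, 0.351, 1.652, -0, 1.139, -0.085], TCP at [0.131, -0.534, 0.231] pointing down, gripper open.
Joint ranges: [-2.75, 2.75], [-0.79, 2.1], [0.01, 2.65], [-1.57, 4.71], [0.07, 3.14], [-2.87, 2.87]. Speed limits (rad/s): [2.22, 2.22, 2.79, 3.14, 3.14, 3.14].

## Interface

Orientations are given as a unit quaternion [w, x, y, z].
In Python, from station import manip, viewer, spotter gives the robot as it stands.
- The arm moves only by the tool send_rows, never from a script. Its argument "moves" is a list of rows, each a list of 6 numbers: the shift along the tool's x, y, z in mm, then the turn, a rotation vector about the tool's x, y, z in rad. A call has 1 to 12 rows; each row is the pose to reach, as a shift and turn from the pose commanded when the call began, along the tool's axes at that moment; what a row does not reach only later rows make up. A row lasts 1/8 s, in which the tool goes at most 62.5 mm and 10.7 degrees, less where a joint would pass 70% of its speed; a pose out of reach is approached as far as the arm can. A call with a gripper value outside its range is refused whole. "hand" is the closure, from 0 (fully open) to 1 (shut), set as the call begins (left out, the last holds). The fingers move at their own pace and stop on an object; the grip force is fixed at half the most. Time passes only in rows, so rows that repeat a pose let the fingers close. It gives the time, the measured TCP pose, the force and the opening at its end, in the units of the state.
- manip.get_obs(): the state, without advancing time (a new reading comes with each control period).
- viewer.snapshot(name): name is "scene" or "top" or "wrist"; returns the picture (420x560x3 uint8, red, green, blue); there is no depth.
- viewer.calibration(name): a dict with "vfov" (degrees; the focal length in pixels is half the picture's height over the tangent of half this angle, whatever the lens; pixels are square), "cx", "cy" (the principal point, pixels), "R" (3x3) and "t" (3): a world point X has camera coordinates R X + t. Camera axes: x right, y down, z forward; pixel columns grow to the right and rows downward; lengths in m; the calibration is good to about 2 mm. A picture is of the moment at which its call begins: read the wrist's pose just before it. calibration takes no time and is no camera call; for the wrist camera it gives the pose at the moment of the call.
- manip.job_done(): hands the job in, once; it reports no verdict.
Trained networks look in the newest picture that a camera, given by its name, has taken for a name from the list of things; names that differ only in an ending like _2 or _b are one class to them, and where a whole thing is asked for, a point or a joint stands for the part that bears it (a point fixed in the world has none). Each returns a list of dicts, best first, with "p" (0 to 1); they miss things now and then, are a little off and sometimes report something else, mostly with a low value. They report only what shows in the picture. A call takes as long as a camera call. They do not tell look-alikes from the thing itself.
- spotter.search_frame(name, camera): "box" ([left, top, right, bottom] in pixels, round what is visible of it).
The state is a dict: "t": time; "joint_pos": joint angles; "joint_vel": joint speeds; "effort": joint torques, N m; "position": TCP position; "tcp_rot": TCP orientation; "contact_force": force on the tool from outside, world axes, zero at the start; "ft_torque": the same for the moment, N m; "grip_width": finger opening in m.
Only numpy, scipy, OpenCV 4.12 (cv2) and the standard library are available. Lean on these libraries where they do the work, as an engineer would, in place of code of your own. Each camera call takes 0.05 s, during which the arm holds its last target. There are 200 camera calls.

## Task

One square amber jar in the grey lane has tipped over and leans on the white carton: stand it upright on the lane floor, its cap still on, without disturbing its neighbours. Then, with the lane's rails bracing the jar against turning, unscrew its tight red cap about a sixth of a turn counter-clockwise seen from above; as soon as the threads let go, lift the cap straight up and finish while still holding it in the gripper, clear of the jar and just above its mouth (about 2 cm of lift), with the jar left standing in the lane and everything else left where it is.

Things in the scene. Friction and masses are not known exactly. Their poses are not given: they have to be found in the camera images.
- lane: fixed grey steel tray: a channel 300 mm long (its x) and 60 mm wide inside (its y), walls 4 mm thick and 30 mm high over the bench, floor 4 mm thick. Origin: centre of its underside. +x points to the robot's left. From -x to +x: white carton, leaning jar, two small jars. The square jar has 2 mm to spare each side, so the rails stop it turning
- jar: loose square amber jar, 56 x 56 mm, body 86 mm high, then a 34 mm neck up to 112 mm; 0.3 to 0.5 kg. Origin: centre of its underside; z up through the mouth, x along the lane's x. At first it leans 40 degrees to the lane's -x end on its bottom -x edge and the carton's top edge; brought to within 20 degrees of upright it settles by itself. Upright it has about 24 mm free on the +x side
- cap: loose red cap on that jar, twelve flats, 54 mm across flats, 22 mm high, 45 g, white radial stripe on top along its x. Origin: centre of the skirt's lower rim, 96 mm up the jar when screwed on; closed jar 118 mm tall. At first the stripe is within 0.1 rad of the jar's +x
- cap_top (a point): centre of the cap's top face, 22 mm above the cap's origin. Turned counter-clockwise (seen from above) from the jar's +x the cap's three lugs let go at about 0.6 rad; it is free to lift up to a firm stop at about 1.4 rad (aim for 1.05). Clockwise it is blocked. It takes about 0.5 N m. Not yet free, it lifts the jar with it
- jar_mouth (a point): centre of the jar's mouth rim, on its axis 112 mm above its underside. A white sprung rubber sealing disc in the mouth pushes the cap up with about 22 N, which makes it tight; the disc rises 2.5 mm when the cap is freed. The skirt's rim is about 10 mm above the jar's body
- carton: loose white carton with a green band, 50 (along lane) x 54 x 60 mm, 0.3 kg, against which the jar leans; origin: centre of its underside. Leave it standing where it is
- small_jar_a: loose small round amber jar, 48 mm diameter, 80 mm tall, black cap, standing in the lane on the far side of the leaning jar; origin: centre of its underside. Leave alone
- small_jar_b: the same with a white cap, in the other far place of the lane (the two may be swapped). Leave alone
- mortar: loose white ceramic bowl, 100 mm across, 60 mm high, on the bench to the left. Leave alone
- beaker: loose clear beaker, 68 mm across, 90 mm high, on the bench to the right. Leave alone
- tall_bottle: loose round amber bottle, 70 mm across, 190 mm high, black cap, on the bench to the left. Leave alone
- scoop: loose spoon-like scoop, 160 mm long, lying on the bench to the right. Leave alone
Not all that is in view belongs to the job. What is shaped like the carton but turquoise is not meant.

How it is judged:
By the outcome, as a careful person would: the job done as asked, in the order asked, and still so for the second after the job is handed in, while the arm keeps its last pose, push and grip.
It also fails if it takes over 42 s, if anything falls off the work surface, if the arm or the gripper's body presses on something with over 40 N, if the wrist force passes 120 N, or if a joint passes its speed limit or range.

## Working session

There is one attempt and no reset: what is moved stays moved. The work goes in short steps, Python scripts to look and compute and a tool call to move; the robot and the scene stay as the last step left them, time stands still between calls to the robot, and variables do not carry over. Pictures are saved under pics/ and viewed, about 8 in all and at most 12, crops included, and the job is handed in when it is done.

Besides the shell and the picture viewer there is one more tool, called after "Request:" as name(argument=value, ...), one argument or row to a line, values as JSON. send_rows: Moves the arm, as the interface text tells. Its arguments: {"type":"object","properties":{"moves":{"type":"array","items":{"type":"array","items":{"type":"number"}}},"hand":{"type":"number"}},"required":["moves"]}

```bash
mkdir -p pics; ls; cat > h.py <<'E'
import numpy as np, cv2
from station import manip, viewer, spotter
from scipy.spatial.transform import Rotation as R
def snap(c,fn=None):
    im=viewer.snapshot(c)
    if fn: cv2.imwrite('pics/'+fn,cv2.cvtColor(im,cv2.COLOR_RGB2BGR))
    return im
def f(c): return 210/np.tan(np.radians(c['vfov'])/2)
def proj(c,X):
    p=np.atleast_2d(X)@np.array(c['R']).T+np.array(c['t']); return p[:,:2]/p[:,2:]*f(c)+[c['cx'],c['cy']]
def ray(c,uv,z):
    Rm=np.array(c['R']);t=np.array(c['t']); o=-Rm.T@t
    d=Rm.T@np.array([(uv[0]-c['cx'])/f(c),(uv[1]-c['cy'])/f(c),1]); return o+d*(z-o[2])/d[2]
E
python3 - <<'E'
from h import *
a=snap('scene');b=snap('top')
cv2.imwrite('pics/a.png',cv2.cvtColor(np.hstack([cv2.resize(a,(400,300)),cv2.resize(b,(400,300))]),cv2.COLOR_RGB2BGR))
cv2.imwrite('pics/top.png',cv2.cvtColor(b,cv2.COLOR_RGB2BGR));cv2.imwrite('pics/scene.png',cv2.cvtColor(a,cv2.COLOR_RGB2BGR))
for n in['scene','top','wrist']:print(n,viewer.calibration(n))
o=manip.get_obs();print(o,manip.hold_point_z)
for n in['lane','jar','cap','carton','small_jar_a']:
  for cam in ['top','scene']:print(n,cam,[(x['box'],round(x['p'],2)) for x in spotter.search_frame(n,cam)])
E
```

```text
pics
scene {'vfov': 56.394337856404874, 'cx': 274.4630415168092, 'cy': 213.0094958585835, 'R': array([[ 0.67978375,  0.73341011,  0.00191121],
       [ 0.47154042, -0.43506287, -0.76705276],
       [-0.56173275,  0.52233122, -0.64158118]]), 't': array([-0.36666961, -0.15814278,  1.20137258])}
top {'vfov': 51.940497976010604, 'cx': 278.46053826925055, 'cy': 215.37927989422778, 'R': array([[ 0.00837855, -0.99994867,  0.00569736],
       [-0.99813392, -0.0087077 , -0.06043876],
       [ 0.06048527, -0.00518033, -0.99815565]]), 't': array([-0.01647104,  0.51214124,  1.18189523])}
wrist {'vfov': 66.68052584854865, 'cx': 278.59213233135506, 'cy': 210.3658978533525, 'R': array([[ 0.23874892, -0.97108029, -0.00142408],
       [-0.93331312, -0.22986803,  0.27583927],
       [-0.26818943, -0.06452722, -0.96120272]]), 't': array([-0.55063735, -0.03582816,  0.37931889])}
{'t': 0.1, 'joint_pos': array([-1.41456949e+00,  3.51174230e-01,  1.65232626e+00, -9.50141382e-06,
        1.13909884e+00, -8.46274682e-02]), 'joint_vel': array([-0.00034569,  0.00044675, -0.00220299, -0.00234743, -0.0005047 ,
 
[... 723 characters left out ...]
4], 0.69)]
cap top [([240.3, 175.1, 257.6, 197.7], 0.75), ([320.0, 192.4, 341.5, 213.9], 0.61)]
cap scene [([210.0, 237.5, 238.0, 270.4], 0.65)]
carton top [([309.4, 234.0, 334.3, 258.3], 0.93), ([326.6, 200.3, 345.4, 218.0], 0.72), ([361.9, 184.5, 387.9, 212.0], 0.58), ([272.4, 240.3, 294.0, 265.0], 0.57)]
carton scene [([153.4, 294.7, 192.8, 348.2], 0.97), ([193.6, 264.7, 232.6, 302.5], 0.96), ([214.7, 207.8, 252.4, 240.5], 0.87), ([185.5, 230.2, 211.9, 268.5], 0.82)]
small_jar_a top [([260.1, 182.5, 279.7, 202.4], 0.77), ([240.8, 175.8, 257.6, 196.0], 0.54), ([108.2, 171.4, 149.8, 201.8], 0.42)]
small_jar_a scene [([281.7, 228.7, 304.0, 265.0], 0.88), ([302.2, 218.1, 321.7, 256.0], 0.68)]
```

View pics/top.png

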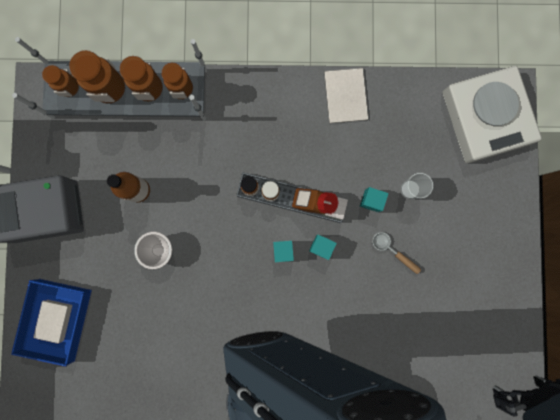

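View pics/scene.png

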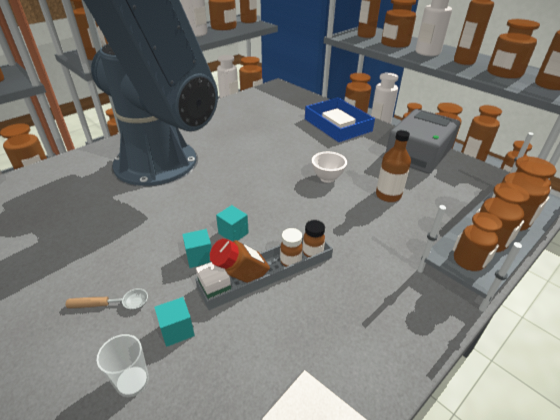

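Two pictures viewed: the lane runs from (240,180) to (347,212) in the top view. The jar lies toward the carton at its right end, with the red cap at (327,203), and the turquoise cartons are clear of it.

```bash
cat >> h.py <<'E'
def pose(o=None):
    o=o or manip.get_obs(); q=o['tcp_rot']; return np.array(o['position']),R.from_quat([q[1],q[2],q[3],q[0]])
def rel(pt,Rt):
    p,r=pose(); return np.round(r.inv().apply(np.array(pt)-p)*1000,1), np.round((r.inv()*Rt).as_rotvec(),3)
def down(a,tilt=0): return R.from_euler('z',a)*R.from_euler('x',np.pi)*R.from_euler('y',tilt)
E
python3 - <<'E'
from h import *
c=viewer.calibration('top')
for uv,z in [((240,180),.03),((347,212),.03),((292,197),.03),((327,203),.11)]: print(ray(c,uv,z))
w=viewer.calibration('wrist');p,r=pose()
cc=-np.array(w['R']).T@np.array(w['t']); print('cam in tool',r.inv().apply(cc-p), 'axes in tool\n',r.inv().as_matrix()@np.array(w['R']).T)
E
```

```text
[0.60814633 0.0948013  0.03      ]
[ 0.52233147 -0.20025359  0.03      ]
[ 0.56237168 -0.04884332  0.03      ]
[ 0.53942264 -0.13578764  0.11      ]
cam in tool [ 0.0702982   0.00131017 -0.14287295] axes in tool
 [[ 2.51588351e-04 -9.61178843e-01 -2.75926021e-01]
 [ 9.99999897e-01  3.45988480e-04 -2.93442716e-04]
 [ 3.77518155e-04 -2.75925918e-01  9.61178831e-01]]
```

```bash
python3 - <<'E'
from h import *
print(rel([.565,-.053,.23],down(1.288)))
E
```

```text
(array([ 536. , -363.7,    1.3]), array([-0.   , -0.   , -1.047]))
```

Request:
send_rows(
  moves=[
    [54,-36,0,0,0,-0.1],
    [107,-73,0,0,0,-0.2],
    [161,-109,0,0,0,-0.31],
    [214,-145,0,0,0,-0.42],
    [268,-182,0,0,0,-0.52],
    [322,-218,0,0,0,-0.63],
    [375,-255,0,0,0,-0.73],
    [429,-291,0,0,0,-0.84],
    [482,-327,0,0,0,-0.95],
    [536,-364,0,0,0,-1.047],
    [536,-364,0,0,0,-1.047],
    [536,-364,0,0,0,-1.047],
  ],
  hand=0,
)

```text
t: 2.1
position: [0.5652, -0.0521, 0.2309]
tcp_rot: [-0.0, 0.799, 0.601, -0.0]
contact_force: [0.4, -0.5, 0.0]
grip_width: 0.0853
```

```bash
python3 - <<'E'
from h import *
p,r=pose();print(p,r.as_rotvec(),manip.get_obs()['joint_pos'])
c=viewer.calibration('wrist');np.savez('c1.npz',**c)
im=snap('wrist','w1.png')
E
```

```text
[ 0.56518716 -0.05208903  0.23093854] [-2.51135405e+00 -1.88705142e+00  6.83850497e-04] [-1.73861077e-01  3.83154736e-01  1.60541688e+00 -1.40388727e-04
  1.15352098e+00  1.08188992e-01]
```

View pics/w1.png

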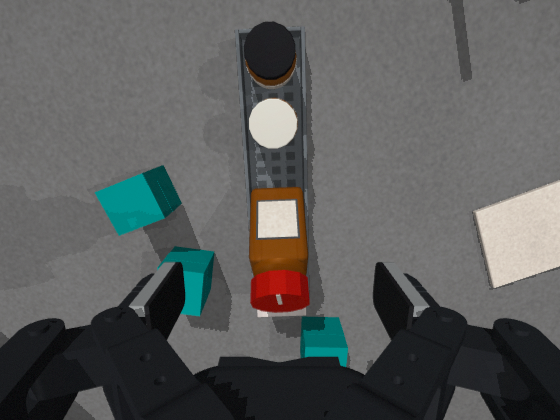

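```bash
python3 - <<'E'
from h import *
im=cv2.imread('pics/w1.png')
a=[cv2.resize(im[y:y+150,230:330],None,fx=4,fy=4,interpolation=cv2.INTER_CUBIC) for y in(15,180)]
cv2.imwrite('pics/w1c.png',np.hstack(a))
E
```

```text
(no output)
```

View pics/w1c.png

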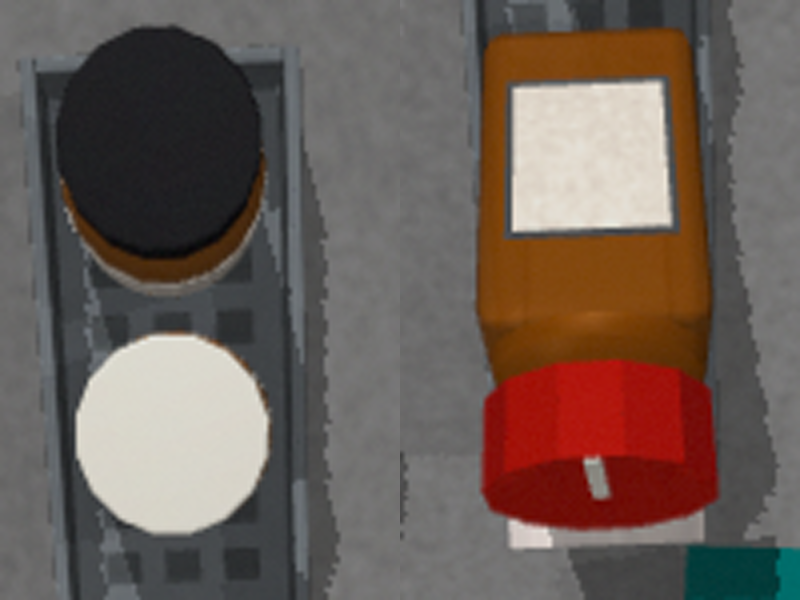

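```bash
cat > fit.py <<'E'
from h import *
from scipy.optimize import least_squares
c=dict(np.load('c1.npz'))
L=lambda u,v:(230+u/4,15+v/4)
Rr=lambda u,v:(230+(u-400)/4,180+v/4)
def lw(q,P): x,y,a=q[:3]; return (R.from_euler('z',a).apply(np.atleast_2d(P)*.001)+[x,y,0])
def jw(q,P): # jar frame -> world, pivot edge at lane x=q3
    T=np.radians(40); P=np.atleast_2d(P)-[-28,0,0]
    return lw(q,R.from_euler('y',-T).apply(P)+[q[3],q[4],4])
def res(q):
    r=[]
    for P,uv in [((150,34,30),L(18,60)),((150,-34,30),L(298,47))]: r+=list(proj(c,lw(q,P))[0]-uv)
    for P,Q,uv in [((150,34,30),(0,34,30),L(60,600)),((150,-34,30),(0,-34,30),L(303,600)),((150,34,30),(0,34,30),Rr(468,50))]:
        a,b=proj(c,lw(q,[P,Q])); n=np.array([-(b-a)[1],(b-a)[0]]);r.append((np.array(uv)-a)@n/np.linalg.norm(n))
    for P,uv in [((28,28,0),Rr(483,32)),((28,-28,0),Rr(692,28)),((28,28,86),Rr(476,318)),((28,-28,86),Rr(712,318)),((0,0,118),Rr(600,492)),((27.,0,96),Rr(600,358))]: r+=list(proj(c,jw(q,P))[0]-uv)
    return np.array(r)
s=least_squares(res,[.565,-.053,1.288,-50,0],x_scale=[.01,.01,.01,5,2],loss='soft_l1')
q=s.x;print(q.round(4));print(res(q).round(1))
np.save('q.npy',q)
print('cap top',jw(q,(0,0,118)), 'upright cap top',lw(q,(q[3]+28,q[4],122)))
# stripe yaw in cap plane
Rm=c['R'];o=-Rm.T@c['t'];M=jw(q,(0,0,118))[0];ex,ey=[jw(q,np.array(d)+[0,0,118])[0]-M for d in([1000.,0,0],[0,1000.,0])];n=np.cross(ex,ey)
pt=[]
for uv in[Rr(593,460),Rr(603,498)]:
    d=Rm.T@np.array([(uv[0]-c['cx'])/f(c),(uv[1]-c['cy'])/f(c),1]);X=o+d*((M-o)@n)/(d@n)-M;pt.append([X@ex*1000,X@ey*1000])
pt=np.array(pt);print('stripe pts',pt.round(1),'yaw',np.arctan2(*(pt[0]-pt[1])[::-1]))
E
python3 fit.py
```

```text
[  0.5644  -0.0488   1.3308 -45.3659  -0.2673]
[-0.   0.   0.5 -0.  -0.9  1.6 -0.9 -0.3 -1.1  0.  -2.2 -0.7  1.4  1.5
 -0.9  0.7  1.2 -0.8  0.9]
cap top [[ 0.54098575 -0.14576572  0.1123913 ]] upright cap top [[ 0.56057517 -0.06572845  0.122     ]]
stripe pts [[25.4  1.4]
 [-0.9 -0. ]] yaw 0.05499669534739148
```

```bash
cat >> h.py <<'E'
def jt(q,z,tilt,psi,lift=0,lx=0):
    """TCP target on jar axis at jar height z (mm), jar leaning tilt(rad) about its pivot edge; lift in mm"""
    Ro=R.from_euler('z',q[2]);Rl=R.from_euler('y',-tilt)
    P=Rl.apply([28,0,z])+[q[3]+lx,q[4],4+lift]
    return Ro.apply(P*.001)+[q[0],q[1],0], Ro*Rl*R.from_euler('z',psi)*R.from_euler('x',np.pi)
E
python3 - <<'E'
from h import *
q=np.load('q.npy');T=np.radians(40)
print(rel(*jt(q,146,T,.055)),rel(*jt(q,87,T,.055)),jt(q,87,T,.055)[0])
E
```

```text
(array([-113.6,    4.1,   97.2]), array([-0.005,  0.699, -0.094])) (array([-75.7,   2.5, 142.4]), array([-0.005,  0.699, -0.094])) [ 0.54572299 -0.1264106   0.08864392]
```

Request:
send_rows(
  moves=[
    [-28,1,5,0,0.13,-0.02],
    [-56,2,15,0,0.28,-0.04],
    [-84,3,40,0,0.42,-0.06],
    [-105,4,65,0,0.56,-0.08],
    [-114,4,97,-0.005,0.699,-0.094],
    [-114,4,97,-0.005,0.699,-0.094],
    [-114,4,97,-0.005,0.699,-0.094],
    [-114,4,97,-0.005,0.699,-0.094],
  ],
)

```text
t: 3.15
position: [0.5375, -0.1631, 0.1362]
tcp_rot: [-0.202, 0.723, 0.601, 0.275]
contact_force: [-0.1, 0.5, 1.3]
grip_width: 0.0853
```

```bash
python3 - <<'E'
from h import *
q=np.load('q.npy');T=np.radians(40)
print(rel(*jt(q,146,T,.055)),rel(*jt(q,87,T,.055)),manip.get_obs()['joint_pos'].round(2))
c=viewer.calibration('wrist');np.savez('c2.npz',**c)
im=snap('wrist','w2.png')
E
```

```text
(array([-1.7, -0.9,  1.5]), array([0.002, 0.002, 0.003])) (array([-1.6, -1. , 60.5]), array([0.002, 0.002, 0.003])) [-0.66  0.63  1.65  0.66  1.27 -0.81]
```

View pics/w2.png

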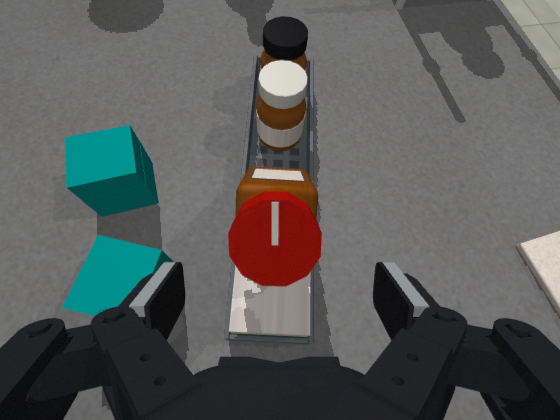

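```bash
python3 - <<'E'
from h import *
q=np.load('q.npy');T=np.radians(40);c=dict(np.load('c2.npz'))
im=cv2.imread('pics/w2.png').astype(int);m=((im[...,2]>130)&(im[...,1]<50)).astype(np.uint8)
k,l,st,ce=cv2.connectedComponentsWithStats(m);i=1+st[1:,4].argmax();print(st[i],ce[i])
P=lambda z,**k:jt(q,z,T,.055,**k)[0]
print('pred top',proj(c,P(118)),'rim',proj(c,P(96)),'dx+3',proj(c,P(118,lx=3)))
ax=R.from_euler('z',q[2])*R.from_euler('y',-T)
cap=lambda r,a:P(118)+ax.apply([r*np.cos(a),r*np.sin(a),0])
print('stripe pred yaw0',proj(c,cap(.026,0)),'yaw.1',proj(c,cap(.026,.1)))
print('tr',[proj(c,P(118)+ax.apply(d)) for d in ([.003,0,0],[0,.003,0])])
E
```

```text
[240 191  70  27 699] [272.60515021 200.31902718]
pred top [[275.55306508 245.71017945]] rim [[275.82562266 232.69554264]] dx+3 [[275.7941195 240.8046151]]
stripe pred yaw0 [[278.09547638 202.55149289]] yaw.1 [[273.44992009 202.51967581]]
tr [array([[275.83633085, 240.90160308]]), array([[270.40448867, 245.437376  ]])]
```

Request:
send_rows(
  moves=[
    [-1,-1,20,0,0,0],
    [-1.5,-1,40,0,0,0],
    [-1.5,-1,55,0,0,0],
    [-1.5,-1,60,0,0,0],
    [-1.5,-1,60,0,0,0],
  ],
)

```text
t: 3.82
position: [0.545, -0.1266, 0.0871]
tcp_rot: [-0.204, 0.723, 0.6, 0.275]
contact_force: [0.3, -0.7, 0.1]
grip_width: 0.0855
```

Request:
send_rows(
  moves=[
    [0,0,0,0,0,0],
    [0,0,0,0,0,0],
    [0,0,0,0,0,0],
    [0,0,0,0,0,0],
    [0,0,0,0,0,0],
    [0,0,0,0,0,0],
  ],
  hand=1,
)

```text
t: 4.58
position: [0.5452, -0.1272, 0.0878]
tcp_rot: [-0.203, 0.723, 0.6, 0.275]
contact_force: [-0.9, -3.6, 6.3]
grip_width: 0.0532
```

```bash
python3 - <<'E'
from h import *
q=np.load('q.npy');T=np.radians(40)
o=manip.get_obs();print(o['t'],o['position'],o['contact_force'],o['ft_torque'],o['grip_width'])
print('cur',rel(*jt(q,87,T,.06)))
for d in [35,30,25,20,15,10,5,2,0]: print(d,*rel(*jt(q,87,np.radians(d),.06,lift=1.0)))
snap('wrist','w3.png')
E
```

```text
4.575 [ 0.54519891 -0.12724877  0.08782666] [-0.93573146 -3.55125879  6.31744983] [-0.14275034  0.15637952  0.10299324] 0.053238837524880296
cur (array([ 1.2,  0.4, -0. ]), array([ 0.002, -0.   , -0.004]))
35 [9.3 0.8 2. ] [ 0.007 -0.087 -0.004]
30 [16.5  1.2  5.4] [ 0.012 -0.175 -0.005]
25 [23.4  1.6  9.4] [ 0.017 -0.262 -0.005]
20 [29.9  2.  14. ] [ 0.022 -0.349 -0.005]
15 [36.   2.3 19.2] [ 0.027 -0.436 -0.005]
10 [41.5  2.6 24.9] [ 0.032 -0.523 -0.005]
5 [46.6  2.9 31. ] [ 0.037 -0.61  -0.005]
2 [49.4  3.  34.9] [ 0.04  -0.662 -0.005]
0 [51.1  3.1 37.6] [ 0.042 -0.697 -0.005]
```

View pics/w3.png

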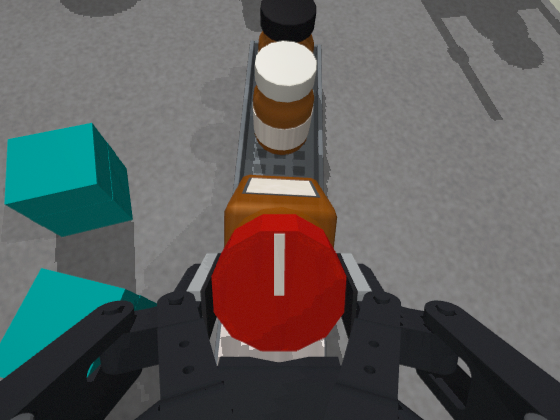

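Six pictures viewed. The cap is held centrally on its flats at (280,285), with the stripe straight up. Next I swing the jar up about its bottom edge.

Request:
send_rows(
  moves=[
    [1.5,0.2,-1.5,0,0,0],
    [8.7,0.4,1.1,0.007,-0.087,0],
    [15.9,0.8,4.4,0.012,-0.175,0],
    [22.9,1.2,8.3,0.017,-0.262,0],
    [29.4,1.6,12.8,0.022,-0.349,0],
    [35.5,1.9,17.9,0.027,-0.436,0],
    [41.1,2.2,23.5,0.032,-0.523,0],
    [46.2,2.5,29.5,0.037,-0.61,0],
    [49.1,2.6,33.4,0.04,-0.662,0],
    [49.1,2.6,33.4,0.04,-0.662,0],
    [49.1,2.6,33.4,0.04,-0.662,0],
  ],
)

```text
t: 6.0
position: [0.559, -0.0693, 0.0938]
tcp_rot: [-0.012, 0.769, 0.639, 0.014]
contact_force: [-2.5, 2.9, 6.8]
grip_width: 0.053
```

```bash
python3 - <<'E'
from h import *
q=np.load('q.npy')
o=manip.get_obs();print(o['t'],o['position'],o['contact_force'],o['ft_torque'],o['grip_width'],o['joint_pos'].round(2))
print('to upright',rel(*jt(q,87,0,.06)))
a=snap('wrist')
b=snap('scene');b=cv2.resize(b[180:330,140:340],(560,420),interpolation=cv2.INTER_CUBIC)
cv2.imwrite('pics/w4.png',cv2.cvtColor(cv2.resize(np.hstack([a,b]),(800,300)),cv2.COLOR_RGB2BGR))
E
```

```text
6.0 [ 0.55902735 -0.06931885  0.09378308] [-2.46470231  2.88156537  6.83677454] [0.34379652 0.11914347 0.00899808] 0.0530020858527417 [-0.22  0.55  1.73  0.05  0.87 -0.07]
to upright (array([3.7, 0.9, 2.9]), array([-0.   , -0.037, -0.004]))
```

View pics/w4.png

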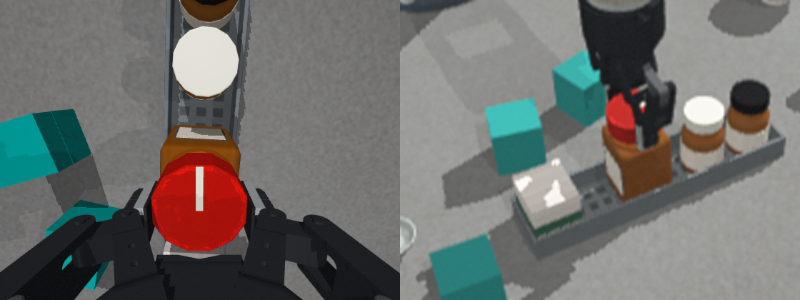

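Request:
send_rows(
  moves=[
    [0,0,0,0,0,0],
    [0,0,0,0,0,0],
    [0,0,0,0,0,0],
    [0,0,0,0,0,0],
  ],
  hand=0,
)

```text
t: 6.6
position: [0.5589, -0.0694, 0.0933]
tcp_rot: [-0.012, 0.769, 0.639, 0.014]
contact_force: [-0.4, -0.0, -0.3]
grip_width: 0.0855
```

Request:
send_rows(
  moves=[
    [1,0,-20,0,0,0],
    [4,1,-40,0,-0.037,0],
    [4,1,-55,0,-0.037,0],
    [4,1,-55,0,-0.037,0],
    [4,1,-55,0,-0.037,0],
  ],
)

```text
t: 7.22
position: [0.5599, -0.0676, 0.1478]
tcp_rot: [-0.0, 0.769, 0.639, -0.001]
contact_force: [0.0, -0.5, 0.8]
grip_width: 0.0854
```

```bash
python3 - <<'E'
from h import *
q=np.load('q.npy')
o=manip.get_obs();print(o['t'],o['position'],o['contact_force'],o['grip_width'])
c=viewer.calibration('wrist');np.savez('c3.npz',**c)
a=snap('wrist','w5.png');b=snap('scene')
b=cv2.resize(b[200:320,160:340],(800,533),interpolation=cv2.INTER_CUBIC)
cv2.imwrite('pics/w5b.png',cv2.cvtColor(np.hstack([cv2.resize(a[100:400,160:400],(400,500),interpolation=cv2.INTER_CUBIC),cv2.resize(b,(400,500))]),cv2.COLOR_RGB2BGR))
P=lambda x,y,z:(R.from_euler('z',q[2]).apply(np.array([q[3]+28+x,q[4]+y,z+4])*.001)+[q[0],q[1],0])
print('pred top',proj(c,P(0,0,118)),'stripe end y0',proj(c,P(26,0,118)),proj(c,P(26,2.6,118)),'rim',proj(c,[P(-27,0,118),P(0,27,118),P(0,-27,118)]))
print('upright',rel(*jt(q,87,0,.06)))
E
```

```text
7.225 [ 0.5599242  -0.06764009  0.14784757] [ 0.04065932 -0.51673879  0.75253654] 0.08537544351060986
pred top [[277.65965478 241.82941253]] stripe end y0 [[280.30323234 197.20295533]] [[275.52421612 196.93927222]] rim [[275.12772176 284.57118887]
 [229.91183869 239.28279674]
 [325.22076544 244.36607044]]
upright (array([ 2.1,  0.4, 56.7]), array([-0.002,  0.001, -0.004]))
```

View pics/w5b.png

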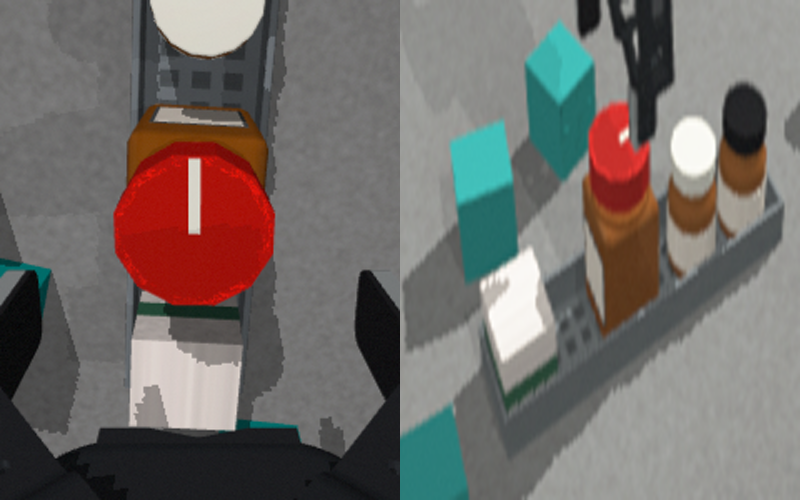

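Request:
send_rows(
  moves=[
    [2,0,25,0,0,0],
    [3,-0.3,48,0,0,0],
    [3,-0.3,56,0,0,0],
    [3,-0.3,56,0,0,0],
    [3,-0.3,56,0,0,0],
  ],
)

```text
t: 7.95
position: [0.561, -0.0648, 0.0933]
tcp_rot: [0.001, 0.769, 0.639, -0.0]
contact_force: [-0.6, 0.1, 0.6]
grip_width: 0.0853
```

Request:
send_rows(
  moves=[
    [0,0,0,0,0,0],
    [0,0,0,0,0,0],
    [0,0,0,0,0,0],
    [0,0,0,0,0,0],
    [0,0,0,0,0,0],
    [0,0,0,0,0,0],
  ],
  hand=1,
)

```text
t: 8.7
position: [0.5606, -0.0646, 0.0933]
tcp_rot: [0.0, 0.769, 0.639, -0.001]
contact_force: [-3.3, -0.2, 5.7]
grip_width: 0.0531
```

Request:
send_rows(
  moves=[
    [0,0,0,0,0,-0.08],
    [0,0,0,0,0,-0.16],
    [0,0,0,0,0,-0.24],
    [0,0,0,0,0,-0.32],
    [0,0,0,0,0,-0.4],
    [0,0,0,0,0,-0.4],
  ],
)

```text
t: 9.45
position: [0.5611, -0.0649, 0.0933]
tcp_rot: [0.001, 0.626, 0.779, -0.0]
contact_force: [-0.9, -1.2, 5.8]
grip_width: 0.0528
```

```bash
python3 - <<'E'
from h import *
o=manip.get_obs();print(o['t'],o['position'],o['contact_force'],o['ft_torque'],o['grip_width'],o['joint_pos'].round(2))
a=snap('wrist','w6.png');b=snap('scene')
cv2.imwrite('pics/w6b.png',cv2.cvtColor(np.hstack([cv2.resize(a[100:400,160:400],(400,500),interpolation=cv2.INTER_CUBIC),cv2.resize(b[200:320,160:340],(400,500))]),cv2.COLOR_RGB2BGR))
E
```

```text
9.45 [ 0.56107232 -0.06485066  0.09334016] [-0.86309772 -1.22198653  5.77262713] [-0.17514042 -0.01405725  0.00037884] 0.05280517284979931 [-0.2   0.55  1.72 -0.    0.86 -0.41]
```

View pics/w6b.png

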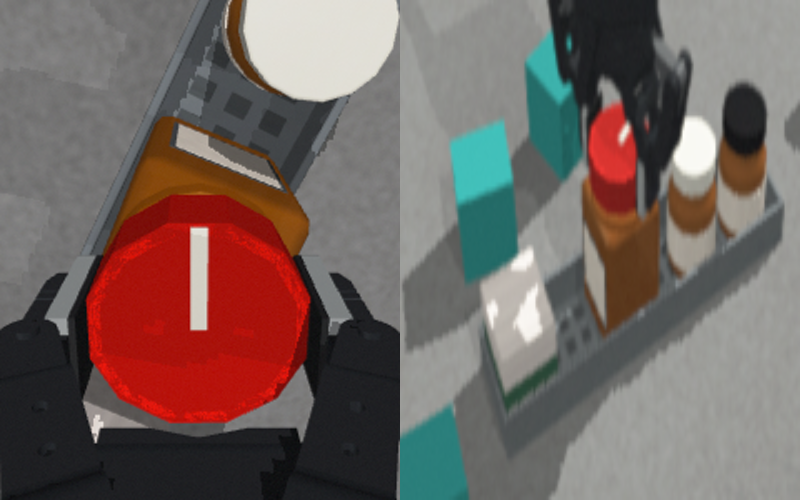

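Request:
send_rows(
  moves=[
    [0,0,0,0,0,-0.08],
    [0,0,0,0,0,-0.16],
    [0,0,0,0,0,-0.24],
    [0,0,0,0,0,-0.32],
    [0,0,0,0,0,-0.4],
    [0,0,0,0,0,-0.48],
    [0,0,0,0,0,-0.56],
    [0,0,0,0,0,-0.64],
    [0,0,0,0,0,-0.64],
  ],
)

```text
t: 10.68
position: [0.5625, -0.0647, 0.095]
tcp_rot: [0.002, 0.35, 0.937, -0.0]
contact_force: [-0.1, 1.4, 19.1]
grip_width: 0.0529
```

```bash
python3 - <<'E'
from h import *
o=manip.get_obs();print(o['t'],o['position'],o['contact_force'],o['ft_torque'],o['grip_width'],o['joint_pos'].round(2))
a=snap('wrist','w7.png');b=snap('scene')
cv2.imwrite('pics/w7b.png',cv2.cvtColor(np.hstack([cv2.resize(a[100:400,160:400],(400,500),interpolation=cv2.INTER_CUBIC),cv2.resize(b[200:320,160:340],(400,500))]),cv2.COLOR_RGB2BGR))
E
```

```text
10.675 [ 0.56249329 -0.06472734  0.09501192] [-0.08345324  1.37794655 19.07985359] [0.36227181 0.10623529 0.07447513] 0.05286250772185259 [-0.2   0.55  1.72 -0.    0.86 -1.05]
```

View pics/w7b.png

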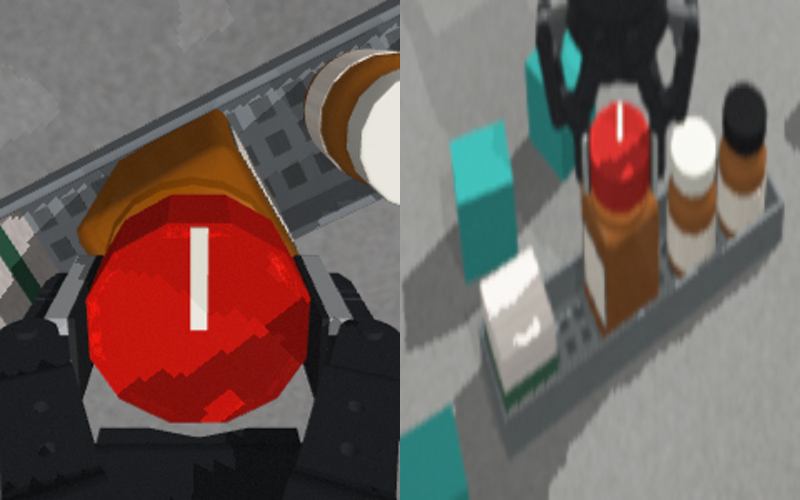

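Ten pictures viewed. The stripe has turned with the gripper, the jar is still square in the lane, and the upward force has risen to 19 N, so the threads have let go. Next is a straight lift.

Request:
send_rows(
  moves=[
    [0,0,-2,0,0,0],
    [0,0,-4,0,0,0],
    [0,0,-7,0,0,0],
    [0,0,-10,0,0,0],
    [0,0,-13,0,0,0],
    [0,0,-16,0,0,0],
    [0,0,-19,0,0,0],
    [0,0,-22,0,0,0],
    [0,0,-22,0,0,0],
    [0,0,-22,0,0,0],
  ],
)

```text
t: 12.02
position: [0.5605, -0.0646, 0.1144]
tcp_rot: [-0.0, 0.35, 0.937, -0.001]
contact_force: [0.3, -0.0, -0.5]
grip_width: 0.0529
```

```bash
python3 - <<'E'
from h import *
o=manip.get_obs();print(o['t'],o['position'],o['contact_force'],o['ft_torque'],o['grip_width'])
b=snap('scene');a=snap('top')
cv2.imwrite('pics/w8b.png',cv2.cvtColor(np.hstack([cv2.resize(a[160:270,220:360],(380,500),interpolation=cv2.INTER_CUBIC),cv2.resize(b[200:320,180:280],(420,500),interpolation=cv2.INTER_CUBIC)]),cv2.COLOR_RGB2BGR))
E
```

```text
12.025 [ 0.56048648 -0.06457028  0.11443411] [ 0.26573015 -0.0383852  -0.50380762] [ 0.07337453  0.007627   -0.03019517] 0.052886195280319445
```

View pics/w8b.png

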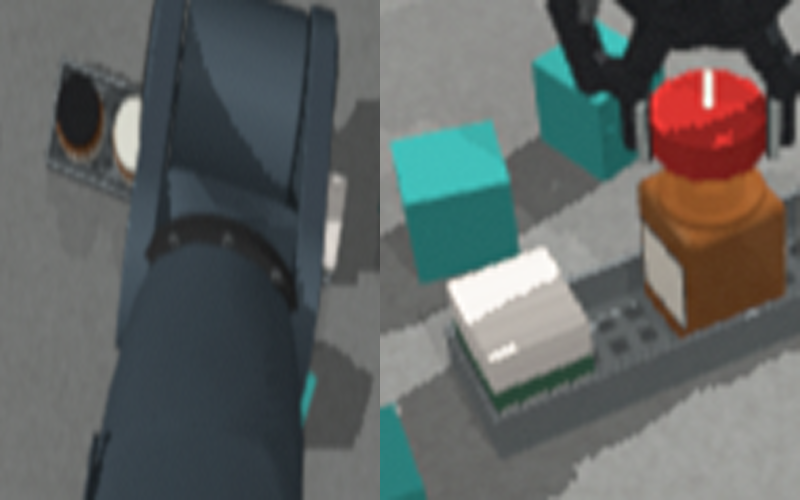

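```bash
python3 -c "
from h import *
print(manip.job_done())"
```

```text
the job is handed in; nothing more can be done
None
```

The jar is upright on the lane floor and the arm is holding the freed cap just above its mouth. I handed the job in at about 12 s.

- **Standing up:** I gripped the leaning jar by its cap, swung it up about its bottom edge and let go. It settled upright with the cap still on.
- **Unscrewing:** I gripped the cap again on its flats and turned it 1.04 rad counter-clockwise, with the rails holding the jar square. The upward force then rose to 19 N, which fits the sealing disc pushing a freed cap. I lifted straight up.

**Last checks:**
- The tool is about 21 mm above its grip height, which puts the cap's rim about 5 mm above the jar mouth.
- The vertical force is -0.5 N, about the cap's own weight, so the jar is not being lifted.
- The grip opening is 52.9 mm, so the cap is still held.
- In the pictures the jar stands in the lane, and the carton looks where it was. The two small jars last showed in place in the views during the unscrewing and partly in the final top view.

No check failed or disagreed. In the final top view the arm hides the jar, so its standing was confirmed only from the scene camera.

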